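# Feel for the release groove and eject the fraction collector's tube tray

## Task

The fraction collector has finished and its round black tube tray must be ejected so that it can be changed. It stopped at an unknown angle: rest a closed fingertip on the top of the tray's rim and run it round the side that faces you until you feel it drop into the release groove, then press down inside the groove until the catch lets go, and draw back so that the tray springs fully up. Use fingertip pressure only, lift nothing, and leave the pen, dish and glassware round about where they are.

Things in the scene. Friction and masses are not known exactly. Their poses are not given: they have to be found in the camera images.
- collector: Fraction collector, fixed: round white housing 280 mm across, 60 mm high, bearing a black disc-shaped tube tray; behind it (138 to 232 mm behind the axis) a white pod with screen and parked drop arm, up to 206 mm high. Origin on the tray's vertical axis at worktop height; x points from its front (robot's side) to the pod, y to the left, z up.
- rim_axis (a point): Point on the tray's axis at the height of the rim's top, 102 mm above the worktop, while the tray is latched (frame as the collector's). The black rim is flat, rigid and level, from 98 to 130 mm from this axis (free outside); inside 98 mm the disc is 4 mm lower. A brake stops the tray from turning.
- rim_front (a point): Foremost point of the rim's top, mid rim, 114 mm from the axis (frame as the collector's). The one release groove lies anywhere within 50 degrees either side of here round the rim (its middle; angle not measured): 25 degrees wide (50 mm at mid rim), open outward, reaching in to 98 mm from the axis. Its floor is the catch's black tab, crowned: 5 mm below the rim's top at 118 mm from the axis.
- tubes_top (a point): Point on the axis at the height of the tops of the orange-capped tubes (38 mm above the rim). Ten tube places lie round the axis at 63 mm (caps 23 mm across); a black knob stands at the middle, as high. A gripper working over the rim stays clear of them.
- catch (a joint): Catch in the release groove, rad: 0 as sprung, 0.22 fully pressed (on its stop). Hinged 85 mm from the tray's axis, so its tab sinks about 3 mm at mid rim for each 0.1 rad. It begins to yield at about 3 N, lets the tray go at about 0.1 rad (4 to 5 N), reaches its stop at about 7 N, and springs back when the finger leaves.
- tray (a joint): Height of the tray above its latched position, m: 0 latched down, 0.014 fully up. Once the catch lets go, springs push the tray up with 9 N falling to 7 N; a finger that still presses harder holds it down, and as the finger is drawn up the tray rises with it, then stays up.
- marker: Black-capped marker pen lying on the worktop left of the collector, 18 x 136 x 20 mm, loose. Origin under its middle.
- petri: Petri dish, 90 mm across, 15 mm high, loose, front left. Origin at the centre of its underside.
- beaker: Empty glass beaker, 71 mm across, 85 mm high, loose, left of the collector. Origin at the centre of its underside.
- flask: Empty conical glass flask, 71 mm across, 92 mm high, loose, right of the collector. Origin at the centre of its underside.

How it is judged:
On the way, in this order (a step that is already met when the one before it is completed fails the run):
1. a fingertip rests on the rim of the latched tray, the catch not pressed (contact force between the fingers and collector above 0.4 N and value of joint catch below 0.03 rad and value of joint tray below 0.003 m and horizontal distance between the grasp point and collector between 0.08 and 0.17 m and z of the grasp point in the frame of collector above 0.09 m), for 0.2 s.
2. the fingertip presses the catch in the groove until it lets go (value of joint catch above 0.09 rad and contact force between the fingers and collector above 1 N), for 0.05 s.
At the end, for the whole second after the job is handed in: The tray has sprung up at least 12 mm (of 14), the catch is back within 0.03 rad of rest, and the marker, dish, beaker and flask are within 30 mm of where they stood, beaker and flask upright (value of joint tray above 0.012 m and value of joint catch below 0.03 rad and distance of each of marker, petri, beaker, flask from where it was at the start of the episode below 0.03 m and angle between each of beaker, flask's own z axis and vertical below 0.2 rad); the robot touches nothing.
It fails at once if the fingers lean on the collector with more than 60 N (contact force between the fingers and collector above 60 N).
It fails at once if a bystander is lifted (height (world z) of any of marker, petri, beaker, flask above 0.03 m).
It also fails if it takes over 56 s, if anything falls off the work surface, if the arm or the gripper's body presses on something with over 40 N, if the wrist force passes 120 N, or if a joint passes its speed limit or range.

## Robot

A 6-joint arm with a two-finger parallel gripper is mounted at the origin on a cart in front of the work surface, level with it; the furniture and walls round the work are solid. World frame = base frame: x ahead of the robot, y to its left, z up, the work surface at z = 0. Lengths are in m, angles in rad, forces in N, time in s.
With the tool pointing down it reaches from about 0.25 to 0.775 m from the base axis. Payload 4 kg.
Tool frame: the origin (TCP) lies at the very end of the fingers, on their centre line; the grasp point (between the pads) lies 19 mm behind it (robot.tcp_to_grasp is the distance from the TCP to the grasp point, in m); z points along the fingers, y is the line along which they close (so a half turn about z gives the same grasp; the last joint's range is limited). The gripper opens to 94 mm and grips with 3 to 60 N. Pads are 16 mm wide; open, the fingers measure 119 mm over their backs; the gripper's body (75 mm by 177 mm) begins 78 mm behind the grasp point.
Start: joints at [-1.22, 0.087, 1.371, -0, 1.684, -0.103], TCP at [0.241, -0.494, 0.206] pointing down, gripper open.
Joint ranges: [-3.1, 3.1], [-0.76, 2.03], [0.27, 2.55], [-1.08, 4.22], [0.17, 2.65], [-2.57, 2.57]. Speed limits (rad/s): [2.79, 2.79, 3.14, 3.14, 3.14, 3.14].

## Interface

Orientations are given as [roll, pitch, yaw] about the fixed x, y, z axes, in that order (R = Rz(yaw) Ry(pitch) Rx(roll)).
In Python, from bench import robot gives the robot as it stands.
- The arm moves only by the shell command python3 nudge.py 'ROWS'. ROWS is a JSON list of rows, 1 to 20 of them, each of 5 numbers: the finger opening in m, then dx, dy, dz in m, then a turn about the tool's z in rad; each row shifts and turns the commanded pose from where the row before left it, along the tool's axes as they then stand; what a row does not reach is not made up. A row lasts 1/12 s, in which the tool goes at most 0.0417 m and 0.125 rad, less where a joint would pass 70% of its speed; a pose out of reach is approached as far as the arm can. The fingers move at their own pace and stop on an object; the grip force is fixed at half the most. Time passes only in rows, so rows that do not move let the fingers close. It prints the time, the measured TCP pose, the force, the opening and the grip force at its end. Input that does not fit is refused with a message, and nothing moves.
- robot.get_obs(): the state, without advancing time (a new reading comes with each control period).
- robot.snapshot(name): name is "scene" or "top"; returns a dict with "color" (400x640x3 uint8, blue, green, red), "fx", "fy", "cx", "cy" (pixels), "k1" (the pictures are not rectified: a ray, as slopes to the right and down, at radius r is drawn at 1 + k1 r^2 times it, then the intrinsics apply), "extrinsics" (4x4, takes a point from world to camera coordinates). Camera axes: x right, y down, z forward; pixel columns grow to the right and rows downward; lengths in m; the calibration is good to about 2 mm. A picture is of the moment at which its call begins. There is no depth.
- robot.close_job(): hands the job in; it is judged then, once.
The state is a dict: "time": time; "joint_positions": joint angles; "qvel": joint speeds; "joint_torque": joint torques, N m; "tool_pos": TCP position; "ee_rot": TCP orientation; "wrist_force": force on the tool from outside, world axes, zero at the start; "wrist_torque": the same for the moment, N m; "width": finger opening in m; "finger_force": force on a finger pad.
Only numpy, scipy, OpenCV 4.12 (cv2) and the standard library are available. Lean on these libraries where they do the work, as an engineer would, in place of code of your own. Each camera call takes 0.05 s, during which the arm holds its last target. There are 200 camera calls.

## Working session

There is one attempt and no reset: what is moved stays moved. The work goes in short steps, Python scripts to look and compute and a shell command to move; the robot and the scene stay as the last step left them, time stands still between calls to the robot, and variables do not carry over. Pictures are saved under pics/ and viewed, at most 10 in all, crops included, and the job is handed in when it is done.

```bash
ls; mkdir -p pics
python3 - <<'E'
from bench import robot
import cv2,numpy as np
for n in("scene","top"):
    s=robot.snapshot(n); cv2.imwrite(f"pics/{n}0.png",s["color"]); print(n,s["fx"],s["fy"],s["cx"],s["cy"],s["k1"]); print(np.round(s["extrinsics"],4).tolist())
o=robot.get_obs(); print({k:np.round(v,3).tolist() for k,v in o.items()}); print(robot.tcp_to_grasp)
E
```

```text
bench.py
nudge.py
pics
scene 373.71691826859194 373.71691826859194 326.6347432071397 200.71553730678434 -0.07382228429418694
[[0.8154, -0.5786, -0.0178, -0.3835], [-0.2923, -0.385, -0.8754, 0.252], [0.4996, 0.719, -0.4831, 0.9655], [0.0, 0.0, 0.0, 1.0]]
top 487.90382497298725 487.90382497298725 320.19313200479985 202.29466469421087 -0.06284235547406065
[[-0.0136, -0.9995, -0.0279, 0.0585], [-0.9929, 0.0168, -0.1178, 0.5398], [0.1182, 0.0261, -0.9926, 1.2504], [0.0, 0.0, 0.0, 1.0]]
{'time': 0.1, 'joint_positions': [-1.22, 0.088, 1.372, -0.0, 1.684, -0.103], 'qvel': [0.001, 0.001, -0.004, -0.001, -0.001, 0.002], 'joint_torque': [0.002, -34.125, -30.33, 0.072, 0.03, -0.0], 'tool_pos': [0.241, -0.494, 0.204], 'ee_rot': [-3.14, -0.0, 0.454], 'wrist_force': [-0.632, 0.792, -0.222], 'wrist_torque': [-0.007, 0.036, 0.036], 'finger_force': 0.0, 'width': 0.094}
0.0188
```

View pics/top0.png

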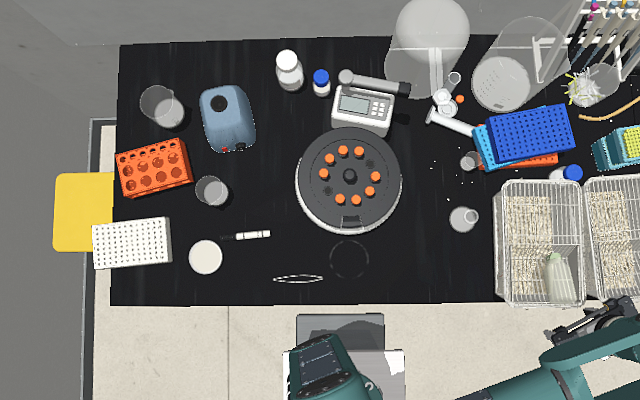

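View pics/scene0.png

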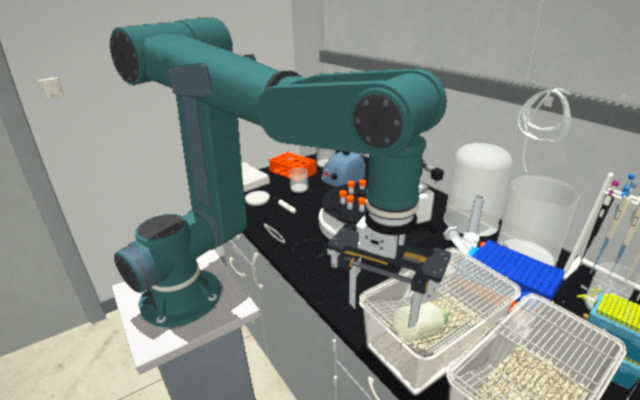

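The top view shows the collector at about (349,178), orange caps round it and a feature on the front rim near (351,221). I'll locate the axis from the caps and the rim, then enlarge the rim.

```bash
cat > h.py <<'E'
import cv2,numpy as np
from bench import robot
def cam(s):
    K=np.array([[s["fx"],0,s["cx"]],[0,s["fy"],s["cy"]],[0,0,1]]); return K,np.array([s["k1"],0,0,0,0.]),np.array(s["extrinsics"])
def onplane(s,px,z):
    K,d,E=cam(s); u=cv2.undistortPoints(np.float64(px).reshape(-1,1,2),K,d)[:,0]
    r=np.c_[u,np.ones(len(u))]@E[:3,:3]; c=-E[:3,:3].T@E[:3,3]
    return c+r*((z-c[2])/r[:,2])[:,None]
def proj(s,P):
    K,d,E=cam(s); return cv2.projectPoints(np.float64(P).reshape(-1,1,3),cv2.Rodrigues(E[:3,:3])[0],E[:3,3],K,d)[0][:,0]
def circ(P):
    A=np.c_[2*P[:,:2],np.ones(len(P))]; x=np.linalg.lstsq(A,(P[:,:2]**2).sum(1),rcond=None)[0]
    return x[:2],np.sqrt(x[2]+x[:2]@x[:2])
E
python3 - <<'E'
from h import *
s=robot.snapshot("top"); im=s["color"]; hsv=cv2.cvtColor(im,cv2.COLOR_BGR2HSV)
m=cv2.inRange(hsv,(3,130,120),(22,255,255)); m[:, :300]=0; m[:,400:]=0; m[:130]=0;m[230:]=0
n,_,st,c=cv2.connectedComponentsWithStats(m); c=c[1:][st[1:,4]>20]; print(c.round(1).tolist())
P=onplane(s,c,0.14); print(P.round(3).tolist(),circ(P))
big=cv2.resize(im[120:240,285:415],None,fx=6,fy=6,interpolation=cv2.INTER_CUBIC)[:, :]
big=cv2.resize(cv2.convertScaleAbs(big,alpha=2.0),(650,600)); cv2.imwrite("pics/crop.png",big)
print(onplane(s,[[351,221]],.102))
print(onplane(s,[[205,257],[250,236],[350,259],[212,190],[463,219],[298,278]],.0).round(3).tolist())
E
```

```text
[[342.6, 149.5], [358.5, 150.5], [329.2, 158.0], [323.1, 172.6], [375.1, 175.6], [369.3, 190.7], [339.6, 198.0], [355.7, 199.2]]
[[0.657, -0.009, 0.14], [0.653, -0.048, 0.14], [0.636, 0.024, 0.14], [0.6, 0.039, 0.14], [0.591, -0.086, 0.14], [0.554, -0.071, 0.14], [0.537, 0.001, 0.14], [0.534, -0.038, 0.14]] (array([ 0.59527566, -0.02362932]), np.float64(0.062915996892805))
[[ 0.48455289 -0.02711583  0.102     ]]
[[0.402, 0.363, 0.0], [0.456, 0.241, 0.0], [0.391, -0.026, 0.0], [0.583, 0.346, 0.0], [0.493, -0.331, 0.0], [0.343, 0.113, 0.0]]
```

View pics/crop.png

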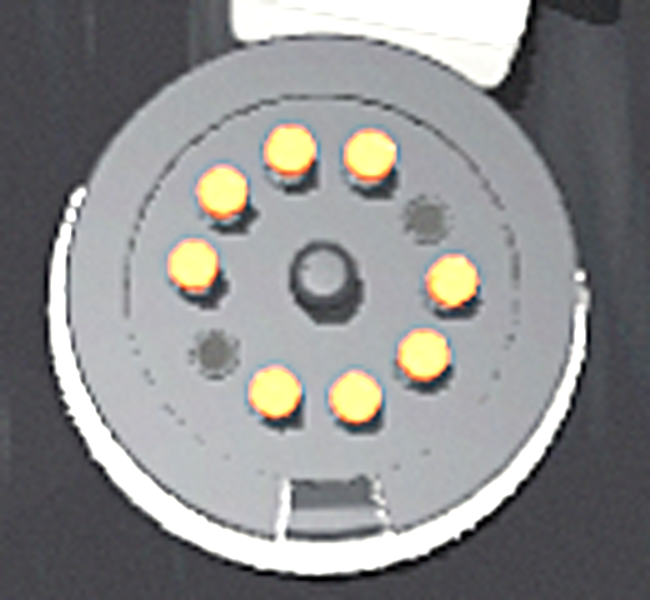

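The crop shows the release groove at crop x 283–385, y 475–540, i.e. about (351.6,221.4) px. That is nearly at the front, about 2° right of it, roughly 50 mm wide as it should be. The caps give a 62.9 mm circle (63 given) about axis (0.595,-0.024). I will land on the rim about 30° to the right, first turning the tool to yaw 0 and closing it.

```bash
python3 nudge.py '[[0, 0, 0, 0, 0.114], [0, 0, 0, 0, 0.114], [0, 0, 0, 0, 0.114], [0, 0, 0, 0, 0.112], [0, 0.02, -0.034, 0, 0], [0, 0.02, -0.034, 0, 0], [0, 0.02, -0.034, 0, 0], [0, 0.02, -0.034, 0, 0], [0, 0.02, -0.034, 0, 0], [0, 0.02, -0.034, 0, 0], [0, 0.02, -0.034, 0, 0], [0, 0.02, -0.034, 0, 0], [0, 0.02, -0.034, 0, 0], [0, 0.02, -0.034, 0, 0], [0, 0.02, -0.034, 0, 0], [0, 0.02, -0.034, 0, 0], [0, 0, 0, 0, 0], [0, 0, 0, 0, 0], [0, 0, 0, 0, 0]]'
```

```text
time: 1.73
tool_pos: [0.4808, -0.0867, 0.2051]
ee_rot: [3.141, 0.001, 0.0]
wrist_force: [-0.2, 0.8, -0.3]
width: 0.0004
finger_force: 0.0
```

```bash
python3 nudge.py '[[0, 0.014, -0.005, 0.01, 0], [0, 0, 0, 0.02, 0], [0, 0, 0, 0.02, 0], [0, 0, 0, 0.02, 0], [0, 0, 0, 0.012, 0], [0, 0, 0, 0.005, 0], [0, 0, 0, 0, 0], [0, 0, 0, 0, 0], [0, 0, 0, 0, 0], [0, 0, 0, 0, 0]]'
python3 - <<'E'
from h import *
s=robot.snapshot("top"); im=s["color"]; o=robot.get_obs(); print(np.round(o["tool_pos"],4),np.round(o["wrist_force"],2))
cv2.imwrite("pics/crop2.png",cv2.resize(cv2.convertScaleAbs(im[120:270,275:475],alpha=1.8),None,fx=4,fy=4,interpolation=cv2.INTER_CUBIC))
s=robot.snapshot("scene"); p=proj(s,o["tool_pos"])[0].astype(int);print(p)
cv2.imwrite("pics/crop3.png",cv2.resize(cv2.convertScaleAbs(s["color"][p[1]-60:p[1]+60,p[0]-80:p[0]+80],alpha=1.8),None,fx=5,fy=5,interpolation=cv2.INTER_CUBIC))
E
```

```text
time: 2.57
tool_pos: [0.4961, -0.0818, 0.12]
ee_rot: [3.141, -0.003, -0.0]
wrist_force: [0.1, -0.2, 0.5]
width: 0.0004
finger_force: 0.0
[ 0.496  -0.0817  0.1198] [-0.37 -1.09  0.2 ]
[349 212]
```

View pics/crop3.png

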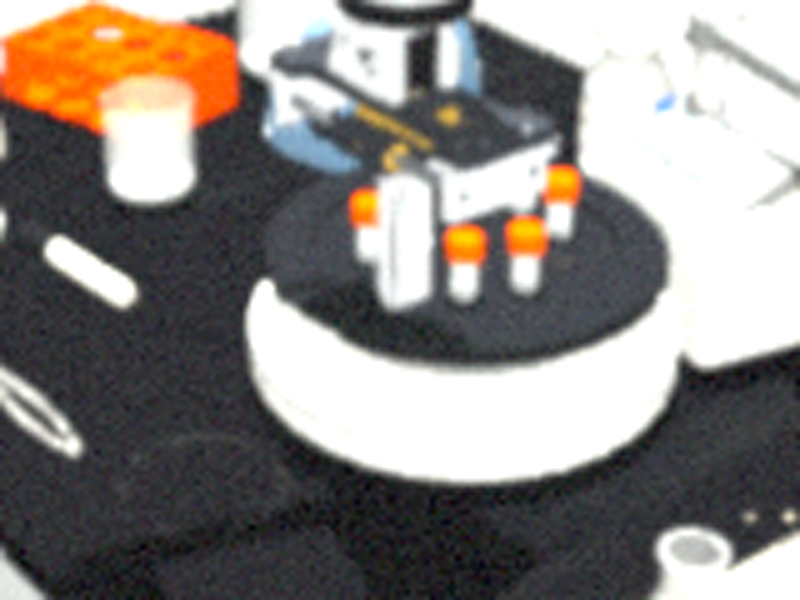

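The scene crop shows the closed fingers (tip near crop (405,300)) just above the rim, clear of the caps. Lowering until contact.

```bash
python3 nudge.py '[[0, 0, 0, 0.008, 0], [0, 0, 0, 0.006, 0], [0, 0, 0, 0.001, 0], [0, 0, 0, 0, 0], [0, 0, 0, 0, 0]]'; for i in 1 2 3 4; do python3 nudge.py '[[0, 0, 0, 0.001, 0], [0, 0, 0, 0, 0], [0, 0, 0, 0, 0]]' | grep -E "pos|wrist"; done
```

```text
time: 3.08
tool_pos: [0.4949, -0.0813, 0.1031]
ee_rot: [-3.141, 0.001, -0.0]
wrist_force: [0.7, -0.9, -0.3]
width: 0.0007
finger_force: 0.0
tool_pos: [0.4951, -0.0814, 0.1027]
wrist_force: [-0.8, 0.1, 2.3]
tool_pos: [0.4951, -0.0814, 0.1025]
wrist_force: [-3.4, 1.1, 5.8]
tool_pos: [0.4951, -0.0814, 0.1023]
wrist_force: [-4.5, 1.1, 8.6]
tool_pos: [0.4952, -0.0814, 0.1021]
wrist_force: [-4.9, 1.5, 10.9]
```

Contact at z≈0.1025, matching the 102 mm rim. Ease off to a few newtons and slide left round the rim.

```bash
python3 nudge.py '[[0, 0, 0, -0.002, 0], [0, 0, 0, 0, 0], [0, 0, 0, 0, 0], [0, 0, 0, 0, 0]]' | grep -E "pos|wrist"
python3 nudge.py '[[0, -0.0028, -0.0054, 0, 0], [0, -0.0027, -0.0054, 0, 0], [0, 0, 0, 0, 0]]' | grep -E "pos|wrist"
python3 nudge.py '[[0, -0.0022, -0.0057, 0, 0], [0, -0.0021, -0.0057, 0, 0], [0, 0, 0, 0, 0]]' | grep -E "pos|wrist"
python3 nudge.py '[[0, -0.0016, -0.0058, 0, 0], [0, -0.0016, -0.0059, 0, 0], [0, 0, 0, 0, 0]]' | grep -E "pos|wrist"
python3 nudge.py '[[0, -0.001, -0.006, 0, 0], [0, -0.001, -0.006, 0, 0], [0, 0, 0, 0, 0]]' | grep -E "pos|wrist"
```

```text
tool_pos: [0.4958, -0.0816, 0.1025]
wrist_force: [-1.9, 0.4, 5.5]
tool_pos: [0.4905, -0.0707, 0.1025]
wrist_force: [-0.1, -1.1, 5.5]
tool_pos: [0.4861, -0.0592, 0.1025]
wrist_force: [0.3, -0.7, 6.3]
tool_pos: [0.4828, -0.0473, 0.1022]
wrist_force: [1.3, -1.7, 5.0]
tool_pos: [0.4789, -0.0339, 0.1001]
wrist_force: [-0.5, -0.2, -0.2]
```

At y≈-0.034 the tip dropped about 2.5 mm and the force vanished, so it is in the groove. Centre it, then press in small steps.

```bash
python3 nudge.py '[[0, 0, -0.005, 0, 0], [0, 0, 0, 0, 0], [0, 0, 0, 0, 0]]' | grep -E "pos|wrist"
for i in 1 2 3; do python3 nudge.py '[[0, 0, 0, 0.0015, 0], [0, 0, 0, 0, 0], [0, 0, 0, 0, 0]]' | grep -E "pos|wrist"; done
```

```text
tool_pos: [0.4799, -0.0301, 0.1009]
wrist_force: [-0.9, 0.2, 0.2]
tool_pos: [0.4801, -0.0306, 0.0998]
wrist_force: [-0.6, 0.2, -0.1]
tool_pos: [0.4801, -0.0306, 0.0984]
wrist_force: [-0.1, -0.2, 0.3]
tool_pos: [0.4804, -0.0306, 0.0974]
wrist_force: [-0.5, -0.5, 2.3]
```

Tab felt at z≈0.0974, as expected (5 mm below the rim). Continue pressing.

```bash
for i in 1 2 3 4; do python3 nudge.py '[[0, 0, 0, 0.0015, 0], [0, 0, 0, 0, 0], [0, 0, 0, 0, 0]]' | grep -E "pos|wrist"; done
```

```text
tool_pos: [0.4803, -0.0306, 0.0961]
wrist_force: [-2.7, -1.1, 4.8]
tool_pos: [0.4803, -0.0306, 0.0952]
wrist_force: [-3.2, 0.3, 8.1]
tool_pos: [0.4803, -0.0306, 0.0939]
wrist_force: [-3.6, -0.8, 8.9]
tool_pos: [0.4804, -0.0306, 0.0925]
wrist_force: [-4.3, 0.4, 9.1]
```

Tab sunk about 5 mm (≈0.16 rad). One more push, hold, then draw up slowly.

```bash
python3 nudge.py '[[0, 0, 0, 0.0015, 0], [0, 0, 0, 0.001, 0], [0, 0, 0, 0, 0], [0, 0, 0, 0, 0]]' | grep -E "pos|wrist"
python3 nudge.py '[[0, 0, 0, -0.002, 0], [0, 0, 0, -0.002, 0], [0, 0, 0, -0.002, 0], [0, 0, 0, -0.002, 0], [0, 0, 0, 0, 0]]' | grep -E "pos|wrist"
python3 nudge.py '[[0, 0, 0, -0.002, 0], [0, 0, 0, -0.002, 0], [0, 0, 0, -0.002, 0], [0, 0, 0, -0.002, 0], [0, 0, 0, 0, 0]]' | grep -E "pos|wrist"
python3 nudge.py '[[0, 0, 0, -0.004, 0], [0, 0, 0, -0.01, 0], [0, 0, 0, -0.02, 0], [0, 0, 0, -0.03, 0], [0, 0, 0, -0.03, 0], [0, -0.02, 0.03, 0, 0], [0, -0.02, 0.03, 0, 0], [0, -0.02, 0.03, 0, 0], [0, -0.02, 0.03, 0, 0], [0, -0.02, 0.03, 0, 0], [0, 0, 0.03, 0, 0], [0, 0, 0.03, 0, 0], [0, 0, 0.03, 0, 0], [0, 0, 0, 0, 0], [0, 0, 0, 0, 0]]'
python3 - <<'E'
from h import *
s=robot.snapshot("top")
cv2.imwrite("pics/end.png",s["color"])
im=s["color"]; hsv=cv2.cvtColor(im,cv2.COLOR_BGR2HSV)
m=cv2.inRange(hsv,(3,130,120),(22,255,255)); m[:, :300]=0; m[:,400:]=0; m[:130]=0;m[230:]=0
n,_,st,c=cv2.connectedComponentsWithStats(m); c=c[1:][st[1:,4]>20]
for z in(.14,.154): print(len(c),z,circ(onplane(s,c,z)))
s2=robot.snapshot("scene"); cv2.imwrite("pics/end2.png",cv2.resize(s2["color"][140:300,220:460],None,fx=3.3,fy=3.3,interpolation=cv2.INTER_CUBIC))
E
```

```text
tool_pos: [0.4804, -0.0307, 0.0908]
wrist_force: [-4.9, 1.3, 11.7]
tool_pos: [0.4803, -0.0306, 0.0981]
wrist_force: [-2.9, 0.7, 7.9]
tool_pos: [0.4803, -0.0307, 0.1058]
wrist_force: [-3.8, 0.5, 8.3]
time: 9.83
tool_pos: [0.3798, -0.2713, 0.1979]
ee_rot: [-3.14, 0.001, -0.003]
wrist_force: [-0.0, 0.2, -0.1]
width: 0.0008
finger_force: 0.0
8 0.14 (array([ 0.5976082 , -0.02382508]), np.float64(0.0635473647388924))
8 0.154 (array([ 0.59510345, -0.0233384 ]), np.float64(0.06278461694503767))
```

View pics/end.png

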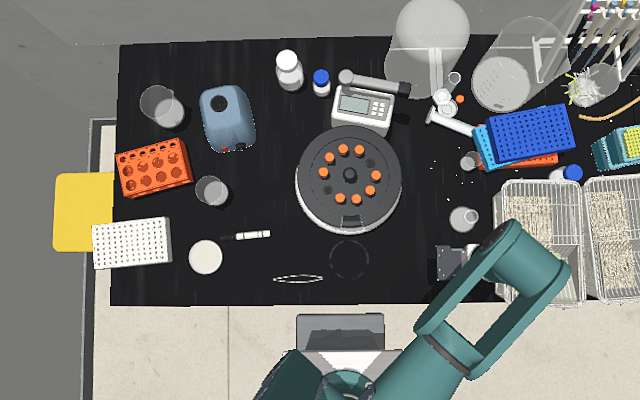

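View pics/end2.png

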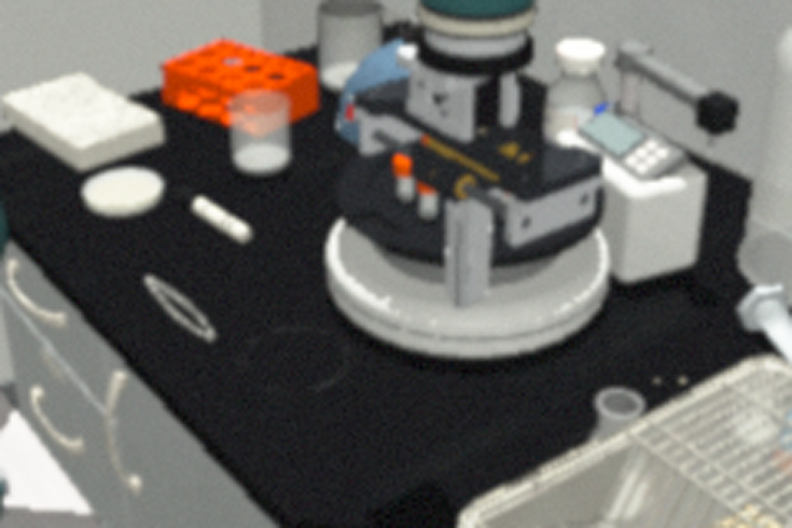

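The top view shows the caps shifted as for a 14 mm rise: the axis and the 62.8 mm circle match at z=0.154. The marker (253,235), dish (205,257), beaker (212,190) and flask (463,219) are where they were. The scene crop shows the tray standing above the housing and the gripper well clear of it.

```bash
python3 -c "
from bench import robot
print(robot.close_job())"
```

```text
the job is handed in; nothing more can be done
None
```

The tray is ejected and the job is handed in (no verdict was returned). The cap positions show the tray up by the full 14 mm, and the pen, dish, beaker and flask stand where they were.

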